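# Mark both ends of a bar in the hand marking fixture

## Task

Mark the long grooved aluminium bar at both ends in the hand marking fixture, the grooved end first: lay the bar in, grooves up, with that end under the marker and home against the end stop, slide the jaw snug against it, and press the spring plunger all the way down to its stop for a moment and let it come back up. Then loosen the jaw, turn the bar end for end, clamp it again and mark the plain end in the same way. Leave the bar clamped there with the jaw shut on it, and do not disturb the other things on the bench.

Things in the scene. Friction and masses are not known exactly. Their poses are not given: they have to be found in the camera images.
- fixture: grey marking fixture, fixed. Origin on the bench (z = 0) under the centre of the clamped bar; its x runs along that bar towards the marker, z up. The bar lies on a plate 10 mm thick (x -90 to 122, y -35 to 35 mm, and y to 86 under the jaw). Two fixed fences, 8 mm high over the plate, have their faces at y = -14 mm (x -81 to -55 and 53 to 79). Clamped bar: centre x 0, y 0, underside z 10
- end_stop (a point): middle of the end stop's face that the bar's end goes against: fixture x 85, y 0, z 16 mm (the stop is 12 mm high over the plate). Behind it a column stands at x 96 to 120, y +-20, up to z 76 mm
- bracket_nose (a point): underside of the nose of the fixed bracket that holds the marker: fixture x 58, y 0, z 58 mm. From here the bracket (28 mm wide, z 58 to 76) runs to the column over the bar's end, so the bar cannot be put straight down: lower it some 30 to 40 mm short of the stop (towards -x), then slide it in under the bracket
- jaw (a joint): sliding steel jaw facing the near fence (x -81 to -55 mm, 8 mm high over the plate, +y side of the bar). Value = opening in m, 0 to 0.036, moving along the fixture's +y; the gap to the fence is 26 mm + value, so it reads about 0.002 when shut on the 28 mm bar. It stays where it is left (friction about 2.5 N)
- jaw_post (a point): top centre of the jaw's upright round steel post, 13 mm in diameter (15 at its cap), 48 mm tall, at fixture x -68, y 40 mm + jaw value, top z 66.5 mm; pinch it from above to slide the jaw
- marker (a joint): spring plunger of the marker. Value = how far it is pressed down in m: 0 up, about 0.013 at its stop on a bar beneath (0.014 with nothing beneath). Needs about 10 N at the bottom, springs back by itself
- marker_head (a point): top centre of the plunger's round black head (30 mm in diameter, 10 mm thick), at fixture x 72, y 0, z 101 mm when up. The 12 mm steel tip under it stands 13 mm above a bar in the fixture
- mark_spot (a point): fixed point under the marker at the height of the top of a clamped bar: fixture x 72, y 0, z 38 mm
- bar: aluminium bar 170 x 28 x 28 mm, hollow, about 0.16 kg, with two grooves (8 mm wide, 8 deep) across its top near its +x end, at x 38 to 46 and 53 to 61 mm. Origin at the centre of its underside, x along its length, z up
- grooved_mark (a point): place to be marked on top of the bar at its grooved end, bar x +72, z 28 mm
- plain_mark (a point): place to be marked on top of the bar at its plain end, bar x -72, z 28 mm
- blank: shorter plain aluminium bar 110 x 28 x 28 mm without grooves, not to be used; origin at the centre of its underside, x along its length
- bottle: white flux bottle with a long spout, 55 mm wide, 168 mm tall, bystander; origin at the centre of its underside
- loupe: black loupe, 38 mm wide, 35 mm tall, bystander; origin at the centre of its underside
- coil_near: dark potted coil unit, 23 x 28 x 22 mm, bystander; origin at the centre of its underside
- coil_left: another such coil unit, bystander
- pen: black and white pen, 135 mm long along y, 16 mm thick, bystander; origin at the centre of its underside
- stamp: wooden hand stamp standing upright, 21 mm wide, 63 mm tall, bystander; origin at the centre of its underside

How it is judged:
By the outcome, as a careful person would: the job done as asked, in the order asked, and still so for the second after the job is handed in, with the robot touching nothing.
It also fails if it takes over 72 s, if anything falls off the work surface, if the arm or the gripper's body presses on something with over 40 N, if the wrist force passes 120 N, or if a joint passes its speed limit or range.

## Robot

A 6-joint arm with a two-finger parallel gripper is mounted at the origin on a cart in front of the work surface, level with it; the furniture and walls round the work are solid. World frame = base frame: x ahead of the robot, y to its left, z up, the work surface at z = 0. Lengths are in mm, angles in rad, forces in N, time in s.
With the tool pointing down it reaches from about 300 to 875 mm from the base axis. Payload 6.4 kg.
Tool frame: the origin (TCP) lies on the mounting face of the last link; the fingertips stand 166 mm ahead of it and the grasp point (between the pads) lies 147 mm ahead of it; z points along the fingers, y is the line along which they close (so a half turn about z gives the same grasp; the last joint's range is limited). The gripper opens to 88 mm and grips with 3 to 60 N. Pads are 18 mm wide; open, the fingers measure 123 mm over their backs; the gripper's body (75 mm by 187 mm) begins 45 mm behind the grasp point.
Start: joints at [-1.36, 0.181, 1.607, -0, 1.354, -0.206], TCP at [232.798, -525.783, 404.714] pointing down, gripper open.
Joint ranges: [-2.99, 2.99], [-0.89, 2.07], [0.3, 2.58], [-1.14, 4.28], [0, 2.63], [-3.12, 3.12]. Speed limits (rad/s): [2.57, 2.57, 3.01, 3.14, 3.14, 3.14].

## Interface

Orientations are given as [roll, pitch, yaw] about the fixed x, y, z axes, in that order (R = Rz(yaw) Ry(pitch) Rx(roll)).
In Python, from plant import manip, hand, vision, workorder, spotter gives the robot as it stands. Calls block until the motion is done:
- manip.move_to(position, orientation): joint-space move of the TCP to a pose.
- manip.move_linear(position, rate=150, attitude=None, f_stop=None): straight line of the TCP; attitude=None keeps the orientation; rate is the mean speed in mm/s. With f_stop (N) it stops when the force on the tool has changed by that much, and returns True; else False.
- manip.set_joints(angles): joint-space move.
- hand.set_gripper(opening, grip_force=None): opening from 0.0 (shut) to 1.0 (fully open); grip_force is the grip in N (None keeps the last); returns when the fingers have stopped.
- manip.hold(seconds).
- manip.inverse_kinematics(position, orientation): joint angles nearest the present ones, or None.
- vision.camera(name): name is "side" or "top"; returns a dict with "image" (480x640x3 uint8, red, green, blue), "range_z" (480x640 float32, mm along the optical axis (not along the pixel's ray), 0 where there is no reading), "fx", "fy", "cx", "cy" (pixels), "extrinsics" (4x4, takes a point from world to camera coordinates). Camera axes: x right, y down, z forward; pixel columns grow to the right and rows downward; lengths in mm; the calibration is good to about 2 mm. A picture is of the moment at which its call begins.
A pose or a line that the arm cannot do raises manip.MotionError and nothing moves.
- workorder.finish_job(): hands the job in; it is judged then, once.
Trained networks look in a picture, given as the dict that the camera call returned (one of the last four; its "shot" number tells which), for a name from the list of things; names that differ only in an ending like _2 or _b are one class to them, and where a whole thing is asked for, a point or a joint stands for the part that bears it (a point fixed in the world has none). Each returns a list of dicts, best first, with "score" (0 to 1); they miss things now and then, are a little off and sometimes report something else, mostly with a low value. They report only what shows in the picture. A call takes as long as a camera call.
- spotter.spot_in(name, picture): "uv" ([column, row] in pixels, amid what is visible of it).
- spotter.silhouettes(name, picture): "mask" (480x640 bool, what is visible of it) and "uv" ([column, row] in pixels, amid what is visible of it).
- spotter.place_of(name, picture): "uv" ([column, row] in pixels: a listed point, or the origin of a listed thing).
Readings, each from a call of its own:
- manip.read_time(): time.
- manip.read_joints(): joint angles.
- manip.read_dq(): joint speeds.
- manip.read_joint_efforts(): joint torques, N m.
- manip.read_position(): TCP position.
- manip.read_tcp_rot(): TCP orientation.
- manip.read_wrist_force(): force on the tool from outside, world axes, zero at the start.
- manip.read_wrist_torque(): the same for the moment, N m.
- manip.read_gripper_width(): opening from 0.0 (shut) to 1.0 (fully open).
- manip.read_grip_force(): force on a finger pad.
Only numpy, scipy, OpenCV 4.12 (cv2) and the standard library are available. Lean on these libraries where they do the work, as an engineer would, in place of code of your own. Each camera call takes 0.05 s, during which the arm holds its last target. There are 200 camera calls.

## Working session

There is one attempt and no reset: what is moved stays moved. The work goes in short steps, each a Python script; the robot and the scene stay as the last script left them, time stands still between calls to the robot, and variables do not carry over. Pictures are saved under pics/ and viewed, at most 10 in all, crops included, and the job is handed in when it is done.

```bash
mkdir -p pics; ls
cat > h.py <<'E'
import numpy as np, cv2
from plant import manip, hand, vision, workorder, spotter
def shot(name, fn=None):
    p=vision.camera(name)
    if fn: cv2.imwrite('pics/'+fn, np.ascontiguousarray(p["image"][:,:,::-1]))
    return p
def ray(p,uv):
    T=np.array(p["extrinsics"]); R=T[:3,:3]; c=-R.T@T[:3,3]
    d=R.T@np.array([(uv[0]-p["cx"])/p["fx"],(uv[1]-p["cy"])/p["fy"],1]); return c,d
def atz(p,uv,z):
    c,d=ray(p,uv); return c+d*(z-c[2])/d[2]
def proj(p,X):
    T=np.array(p["extrinsics"]); q=T[:3,:3]@np.asarray(X,float)+T[:3,3]
    return np.array([p["fx"]*q[0]/q[2]+p["cx"],p["fy"]*q[1]/q[2]+p["cy"]])
def cloud(p,mask=None):
    z=p["range_z"]; v,u=np.nonzero((z>0)&(mask if mask is not None else True)); zz=z[v,u]
    T=np.array(p["extrinsics"]); c=np.stack([(u-p["cx"])/p["fx"]*zz,(v-p["cy"])/p["fy"]*zz,zz],1)
    return (c-T[:3,3])@T[:3,:3]
E
cat > a.py <<'E'
from h import *
np.set_printoptions(precision=1,suppress=True)
Z=dict(fixture=0,end_stop=16,bracket_nose=58,jaw_post=66.5,marker_head=101,mark_spot=38,bar=0,grooved_mark=28,plain_mark=28,blank=0,bottle=0,loupe=0,coil_near=0,coil_left=0,pen=0,stamp=0)
for cam in("top","side"):
    p=shot(cam,cam+"0.png"); T=np.array(p["extrinsics"]); print(cam,"cam at",-T[:3,:3].T@T[:3,3])
    for n,z in Z.items():
        r=spotter.place_of(n,p)[:2]
        print(n,[(round(q["score"],2),np.array(q["uv"]),atz(p,q["uv"],z)[:2]) for q in r])
    for n in("bar","blank"):
        for q in spotter.silhouettes(n,p)[:1]:
            c=cloud(p,q["mask"]); t=c[c[:,2]>np.percentile(c[:,2],95)-5]
            print(n,"sil",q["score"],"z95",np.percentile(c[:,2],95),cv2.minAreaRect(t[:,:2].astype(np.float32)))
print(manip.read_tcp_rot(),manip.read_time())
E
python3 a.py
```

```text
pics
top cam at [ 367.9   28.  1393.8]
fixture [(0.9, array([331.9, 263.2]), array([544.7,   1. ]))]
end_stop [(0.86, array([335.9, 226.3]), array([631.2,  -8.9])), (0.7, array([245.4, 314.4]), array([423.7, 203.2]))]
bracket_nose [(0.96, array([335. , 232.8]), array([607.9,  -5.6])), (0.62, array([398.1, 271.8]), array([ 517. , -148.5]))]
jaw_post [(0.67, array([307.8, 287.9]), array([480.4,  57. ]))]
marker_head [(0.46, array([336.4, 222.5]), array([623.6,  -7.9]))]
mark_spot [(0.19, array([333.8, 225.4]), array([629.2,  -3.4]))]
bar [(0.64, array([454.1, 243.2]), array([ 591.8, -292.1])), (0.23, array([488.8, 242.8]), array([ 592.4, -375.2]))]
grooved_mark [(0.18, array([332.6, 261.4]), array([545.4,  -0.2]))]
plain_mark [(0.65, array([486.6, 245.7]), array([ 581. , -361.5])), (0.38, array([282.7, 170.3]), array([766.7, 118.1]))]
blank [(0.75, array([200.1, 270.9]), array([527.5, 315.2])), (0.62, array([190.3, 185.3]), array([738., 346.]))]
bottle [(0.9, array([242.3, 201.2]), array([697.5, 217.8]))]
loupe [(0.62, array([410.7, 192.8]), array([ 716.5, -192.2]))]
coil_near [(0.54, 
[... 1552 characters left out ...]
5.9, 353.8]), array([ 713.2, -184.7]))]
coil_near [(0.63, array([268.4, 342.1]), array([ 516.5, -156.2]))]
coil_left [(0.54, array([242.2, 228.5]), array([416.3, 215.7])), (0.38, array([268.2, 342.1]), array([ 516.1, -156.2]))]
pen [(0.69, array([366.7, 200. ]), array([737.9, 347.1]))]
stamp [(0.76, array([387.4, 251.7]), array([767.9, 116.1])), (0.21, array([368.5, 200.6]), array([742.5, 343.9]))]
bar sil 0.72 z95 30.06571686935479 ((598.1041870117188, -294.9580383300781), (172.28643798828125, 28.783666610717773), 75.47978210449219)
blank sil 0.7 z95 30.161244057509894 ((529.8383178710938, 312.32830810546875), (27.79874038696289, 114.75043487548828), 30.888267517089844)
[-3.1 -0.   0.4] 1.9
```

View pics/top0.png

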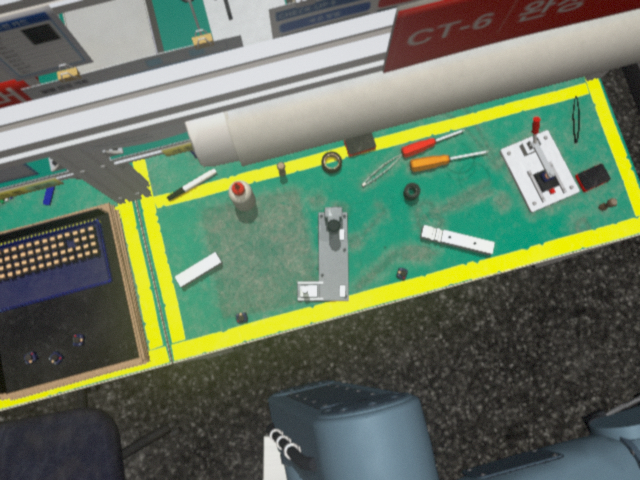

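View pics/side0.png

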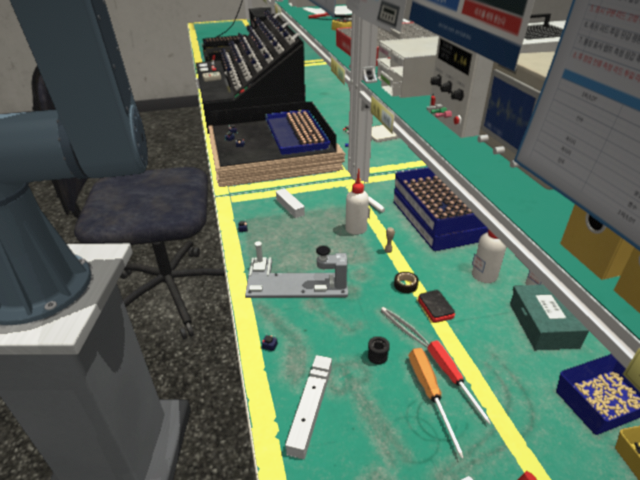

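The top view shows the fixture at about (332,250) with the marker at (333,222) and the jaw post at (308,288). The bar is at (458,240), grooves up, with its grooved end on the left at (430,236). The side view agrees. Next I'll refine the fixture yaw and check IK, including the half turn.

```bash
cat > b.py <<'E'
from h import *
np.set_printoptions(precision=3,suppress=True)
from scipy.optimize import minimize
def scorefn(P):
    # plate footprint edges at z~10: maximise points inside, penalise outside
    def f(q):
        c,s=np.cos(q[2]),np.sin(q[2]); d=P-q[:2]; x=d[:,0]*c+d[:,1]*s; y=-d[:,0]*s+d[:,1]*c
        o=np.maximum.reduce([-90-x,x-122,-35-y,np.where(x<-45,y-86,y-35)])
        return np.mean(np.clip(o,0,8)**2)
    return f
for cam in("top","side"):
    p=shot(cam); m=spotter.silhouettes("fixture",p)[0]["mask"]
    c=cloud(p,m); 
    print(cam,"zs",np.percentile(c[:,2],[5,25,50,75,95]))
    zp=np.median(c[(c[:,2]>4)&(c[:,2]<18)][:,2]); t=c[abs(c[:,2]-zp)<4]
    print("plate z",zp,len(t)); 
    for lo,hi in((-90,122),):
        e=[]
        for X in np.arange(475,640,8):
            w=t[(abs(t[:,0]-X)<4)]
            if len(w)>5: e.append((X,np.percentile(w[:,1],3),np.percentile(w[:,1],97)))
        e=np.array(e); k=np.polyfit(e[:,0],e[:,1],1); r=abs(e[:,1]-np.polyval(k,e[:,0])); k=np.polyfit(e[r<2,0],e[r<2,1],1)
        print("edge -y slope",k[0],"y at 545",np.polyval(k,545)); print(e.round(0).tolist())
    print("xext",np.percentile(t[:,0],[1,99]))
    for n in("jaw_post","marker_head"):
        for q in spotter.silhouettes("jaw" if n=="jaw_post" else "marker",p)[:1]:
            cc=cloud(p,q["mask"]); h=cc[(cc[:,2]>(60 if n=="jaw_post" else 90))&(cc[:,2]<112)]
            print(n,q["score"],len(h),h.mean(0) if len(h) else None, np.percentile(cc[:,2],98))
            if n=="jaw_post":
                l=cc[(cc[:,2]>13)&(cc[:,2]<24)]; print(" jawlow",l.min(0),l.max(0))
print(manip.read_tcp_rot(),manip.read_joints())
for yaw in np.radians([-4,176,-184,86,-94]):
    print(np.degrees(yaw),manip.inverse_kinematics([510,3,250],[np.pi,0,yaw]))
for yaw in np.radians([75.4,-104.6]): print(np.degrees(yaw),manip.inverse_kinematics([597,-293.5,250],[np.pi,0,yaw]))
E
python3 b.py
```

```text
top zs [ 5.658  9.124 11.601 15.368 80.092]
plate z 10.773861931335468 1974
edge -y slope 0.0025893251689703433 y at 545 -33.66912665833766
[[475.0, -36.0, 84.0], [483.0, -35.0, 81.0], [491.0, -34.0, 82.0], [499.0, -32.0, 77.0], [507.0, -36.0, 30.0], [515.0, -34.0, 29.0], [523.0, -34.0, 32.0], [531.0, -33.0, 30.0], [539.0, -32.0, 31.0], [547.0, -35.0, 30.0], [555.0, -31.0, 30.0], [563.0, -34.0, 31.0], [571.0, -33.0, 30.0], [579.0, -32.0, 31.0], [587.0, -33.0, 29.0], [595.0, -33.0, 30.0], [603.0, -33.0, 29.0], [611.0, -35.0, 31.0], [619.0, -35.0, 31.0], [627.0, -36.0, 33.0], [635.0, -33.0, 33.0]]
xext [456.711 659.97 ]
jaw_post 0.59 399 [621.243   4.698  83.308] 101.04663186490832
 jawlow [456.194 -36.146  13.012] [661.179  83.532  23.874]
marker_head 0.68 0 None 33.340711459410436
side zs [ 5.895  9.885 11.359 22.548 77.993]
plate z 10.527947485773845 2079
edge -y slope 0.0029531473649008397 y at 545 -37.20780425709484
[[475.0, -38.0, 37.0], [483.0, -37.0, 37.0], [491.0, -37.0, 63.0], [499.0, -37.0, 77.0], [507.0, -37.0, 29.0], [515.0, -37.0, 27.0], [523.0, -38.0, 28.0], [531.0, -38.
[... 218 characters left out ...]
7.0, 29.0], [619.0, -37.0, 29.0], [627.0, -37.0, 28.0], [635.0, -37.0, 31.0]]
xext [458.95  663.647]
jaw_post 0.52 34 [479.112  62.414  65.592] 67.40907611445122
 jawlow [463.082  33.53   13.279] [494.367  78.528  23.611]
marker_head 0.45 123 [619.571  -6.444 100.118] 102.61968277926685
[3.142 0.    0.417] [-1.36   0.181  1.607 -0.     1.354 -0.206]
-4.0 [-0.227  0.239  1.886 -0.     1.016  1.413]
176.0 [-0.227  0.239  1.886  0.     1.016 -1.728]
-184.0 [-0.227  0.239  1.886  0.     1.016 -1.728]
86.0 [-0.227  0.239  1.886 -0.     1.016 -0.157]
-94.0 [-0.227  0.239  1.886 -0.     1.016  2.984]
75.4 [-0.635  0.537  1.469  0.     1.136 -0.38 ]
-104.6 [-0.635  0.537  1.469 -0.     1.136  2.761]
```

```bash
cat >> h.py <<'E'
pi=np.pi; X0,Y0,FY=546.,-3.,0.003
E
python3 - <<'E'
from h import *
np.set_printoptions(precision=2,suppress=True)
t0=manip.read_time()
a=np.radians(75.4)
hand.set_gripper(0.7,30)
manip.move_to([597,-294,240],[pi,0,a]); manip.move_linear([597,-294,169],200)
hand.set_gripper(0,30); print("w",manip.read_gripper_width()*88, manip.read_grip_force())
manip.move_linear([597,-294,300],250)
manip.move_to([X0-40,Y0+4,300],[pi,0,FY])
p=shot("top","top1.png"); 
for q in spotter.silhouettes("bar",p)[:1]:
    c=cloud(p,q["mask"]); c=c[c[:,2]>100]; print(q["score"],len(c),cv2.minAreaRect(c[:,:2].astype(np.float32)))
p=shot("side","side1.png")
print("t",t0,manip.read_time(),manip.read_position(),manip.read_wrist_force())
E
```

```text
w 27.56111874645176 29.998234184458852
0.96 414 ((451.1265563964844, 1.2592535018920898), (27.33152198791504, 62.14588165283203), 89.51641845703125)
t 2.3 8.0083 [506.26   0.47 299.82] [ 0.29 -0.1  -0.89]
```

View pics/side1.png

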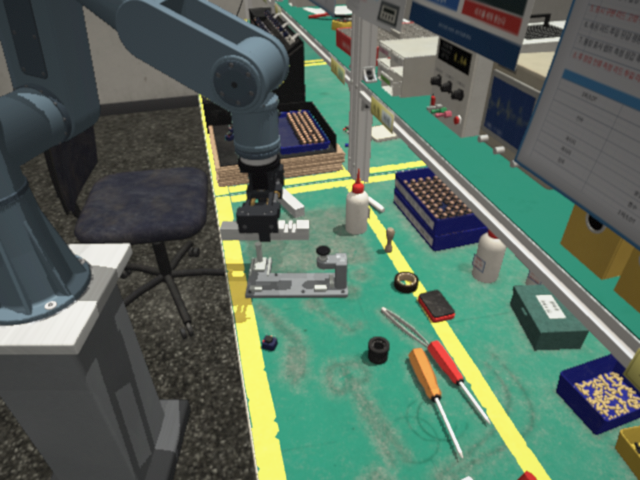

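The bar is held level at about (225–310, 230), with its grooved end towards the marker at (335,265). Next: lower it, slide it in and seat it.

```bash
cat >> h.py <<'E'
def insert(yaw,off=0):
    """bar held over the plate, short of the stop; seat it against stop and fences"""
    P=lambda: np.array(manip.read_position())
    x,y,_=P()
    manip.move_linear([x,y,195],200,f_stop=10)
    print("down hit",manip.move_linear([x,y,180.5],60,f_stop=8),P())
    manip.move_linear([x+25,y,180.5],100,f_stop=8)
    print("stop hit",manip.move_linear([X0+off+10,y,180.5],40,f_stop=8),P(),manip.read_wrist_force())
    q=P(); 
    print("fence hit",manip.move_linear([q[0]-.5,y-14,180.],25,f_stop=6),P(),manip.read_wrist_force())
    q=P()
    print("stop2",manip.move_linear([q[0]+6,q[1]+.3,179.5],20,f_stop=8),P(),manip.read_wrist_force(),manip.read_wrist_torque())
    print("t",manip.read_time())
E
python3 - <<'E'
from h import *
np.set_printoptions(precision=2,suppress=True)
insert(FY)
shot("side","s2.png")
p=shot("top","t2.png")
a=cv2.imread("pics/s2.png")[210:330,200:400]; b=cv2.imread("pics/t2.png")[190:310,240:440]
cv2.imwrite("pics/c2.png",np.vstack([cv2.resize(a,None,fx=2.5,fy=2.5),cv2.resize(b,None,fx=2.5,fy=2.5)]))
E
```

```text
down hit False [506.15   0.52 180.41]
stop hit True [546.5    0.66 179.48] [ 0.36 -0.52 -0.95]
fence hit True [545.75  -2.61 179.16] [1.62 2.19 2.82]
stop2 True [547.93  -2.43 179.12] [-1.92 -0.66  5.01] [-0.03  0.06 -0.03]
t 10.5167
```

View pics/c2.png

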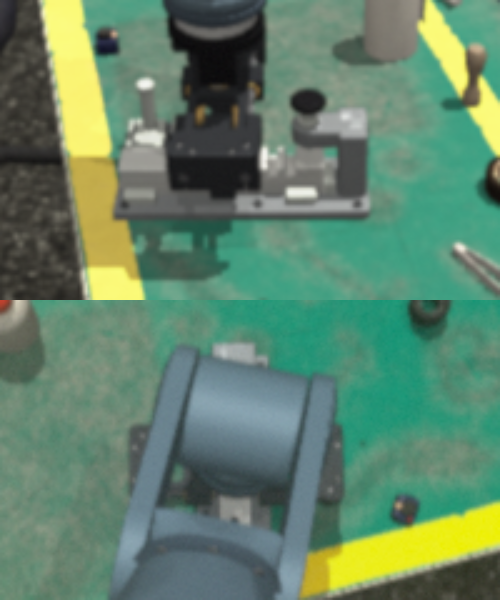

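The bar lies on the plate under the bracket. I'll confirm the stop contact more firmly, then release and close the jaw.

```bash
cat >> h.py <<'E'
def settle(f=12):
    P=lambda: np.array(manip.read_position())
    q=P(); print("stop",manip.move_linear([q[0]+6,q[1],q[2]],15,f_stop=f),P(),manip.read_wrist_force())
    q=P(); print("fence",manip.move_linear([q[0],q[1]-6,q[2]],15,f_stop=f),P(),manip.read_wrist_force())
    q=P(); print("stop",manip.move_linear([q[0]+6,q[1],q[2]],15,f_stop=f),P(),manip.read_wrist_force(),"t",manip.read_time())
E
python3 - <<'E'
from h import *
np.set_printoptions(precision=2,suppress=True)
settle()
E
```

```text
stop True [548.58  -2.44 179.09] [-2.54  0.74  5.2 ]
fence True [548.52  -3.1  179.13] [-0.59  1.22  3.51]
stop True [549.24  -2.98 179.08] [-2.55  0.19  5.39] t 11.4083
```

```bash
cat >> h.py <<'E'
def jaw_close(ypost,xpost=None):
    xpost=xpost or X0-67.5
    manip.move_to([xpost,ypost,260],[pi,0,manip.read_tcp_rot()[2]])
    hand.set_gripper(0.5,30)
    manip.move_linear([xpost,ypost,207],150,f_stop=15)
    hand.set_gripper(0,30); print("post w",manip.read_gripper_width()*88)
    manip.move_linear([xpost,Y0+47,207],60,f_stop=15)
    print("jaw hit",manip.move_linear([xpost,Y0+34,207],20,f_stop=10),manip.read_position(),manip.read_wrist_force())
    hand.set_gripper(0.4,30); manip.move_linear([xpost,manip.read_position()[1],260],200)
E
python3 - <<'E'
from h import *
np.set_printoptions(precision=2,suppress=True)
hand.set_gripper(0.55); q=manip.read_position(); manip.move_linear([q[0],q[1],255],200)
print(manip.read_time())
jaw_close(58.)
manip.move_to([X0-60,-150,320],[pi,0,FY])
hand.set_gripper(0)
print("t",manip.read_time())
for cam in("top","side"):
    p=shot(cam,cam[0]+"3.png")
    for n,z in dict(jaw_post=66.5,marker_head=101,grooved_mark=38,end_stop=16,mark_spot=38).items():
        print(cam,n,[(round(r["score"],2),atz(p,r["uv"],z)[:2]) for r in spotter.place_of(n,p)[:1]])
    for n in("bar","marker"):
      for r in spotter.silhouettes(n,p)[:1]:
        c=cloud(p,r["mask"]);
        if n=="bar":
            c=c[abs(c[:,2]-40)<5]; print(cam,n,r["score"],cv2.minAreaRect(c[:,:2].astype(np.float32)))
        else:
            c=c[abs(c[:,2]-101)<5]; print(cam,n,r["score"],len(c),c[:,:2].min(0),c[:,:2].max(0),np.median(c,0)) if len(c) else 0
a=cv2.imread("pics/s3.png")[210:330,200:400]; b=cv2.imread("pics/t3.png")[190:310,240:440]
cv2.imwrite("pics/c3.png",np.vstack([cv2.resize(a,None,fx=2.5,fy=2.5),cv2.resize(b,None,fx=2.5,fy=2.5)]))
E
```

```text
12.4333
post w 11.633289100328627
jaw hit True [479.05  39.15 207.75] [0.57 2.34 3.98]
t 17.4333
top jaw_post [(0.57, array([476.29,  38.33]))]
top marker_head [(0.51, array([621.55, -11.87]))]
top grooved_mark [(0.6, array([618.19,  -7.34]))]
top end_stop [(0.89, array([637.3 ,  -5.18]))]
top mark_spot [(0.92, array([613.48,   4.65]))]
top bar 0.8 ((538.6185913085938, -1.747201919555664), (154.65927124023438, 27.735694885253906), 0.60861736536026)
top marker 0.56 126 [602.15 -13.75] [630.26  13.19] [616.01  -0.32 100.97]
side jaw_post [(0.56, array([480.9,  36.3]))]
side marker_head [(0.44, array([614.11,  -5.42]))]
side grooved_mark [(0.6, array([617.53, -12.88]))]
side end_stop [(0.89, array([630.87,   3.94]))]
side mark_spot [(0.56, array([616.1 ,   3.09]))]
side bar 0.74 ((554.8289794921875, -3.392984390258789), (152.6571044921875, 32.607017517089844), 0.29028311371803284)
side marker 0.43 120 [605.08 -19.15] [633.     9.93] [619.07  -6.99 100.79]
```

View pics/c3.png

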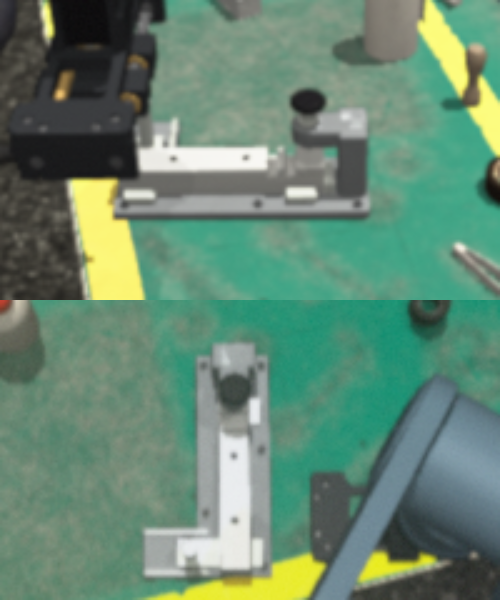

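The bar is clamped: the jaw reads shut and the far end is under the marker. In the lower crop the head is at (233,388). Now I'll press the plunger.

```bash
cat >> h.py <<'E'
def press():
    m=[618.,-3.]; yaw=manip.read_tcp_rot()[2]
    hand.set_gripper(0,20)
    manip.move_to([*m,290],[pi,0,yaw])
    print("touch",manip.move_linear([*m,258],60,f_stop=20),manip.read_position()[2])
    print("bottom",manip.move_linear([*m,246],15,f_stop=18),manip.read_position()[2],manip.read_wrist_force())
    manip.hold(0.5); print(manip.read_position()[2],manip.read_wrist_force())
    manip.move_linear([*m,300],120); print("t",manip.read_time())
E
python3 - <<'E'
from h import *
np.set_printoptions(precision=2,suppress=True)
press()
E
```

```text
touch False 258.23024468521317
bottom True 254.72230846034088 [-2.94 -0.57  8.62]
254.84470175526107 [-2.92  0.08  7.81]
t 21.4583
```

The press stopped about 12.3 mm down, and the held force had relaxed to 8 N. To be sure it reached the stop, I'll press again in small steps until the held force shows the hard stop.

```bash
cat >> h.py <<'E'
def press2():
    m=[618.,-3.]; yaw=manip.read_tcp_rot()[2]
    hand.set_gripper(0,20)
    manip.move_to([*m,280],[pi,0,yaw])
    manip.move_linear([*m,257],60,f_stop=25)
    z=256.
    while z>249:
        hit=manip.move_linear([*m,z],15,f_stop=25); manip.hold(.05); f=manip.read_wrist_force()[2]; zz=manip.read_position()[2]
        print(round(z,1),round(zz,2),round(f,1),hit)
        if f>20: break
        z=z-.5
    manip.hold(0.4); print(manip.read_position()[2],manip.read_wrist_force())
    manip.move_linear([*m,300],120); print("t",manip.read_time())
E
python3 - <<'E'
from h import *
np.set_printoptions(precision=2,suppress=True)
press2()
E
```

```text
256.0 257.28 7.5 False
255.5 256.85 7.8 False
255.0 256.36 7.9 False
254.5 255.94 8.1 False
254.0 255.45 8.5 False
253.5 254.99 8.2 False
253.0 254.51 8.7 False
252.5 254.42 11.4 False
252.0 254.37 14.0 False
251.5 254.34 17.2 False
251.0 254.31 20.2 False
254.31294222536027 [-4.8   1.02 20.85]
t 26.7167
```

The plunger hit its hard stop at TCP z 254.4 with 20 N held. Next: loosen the jaw, turn the bar end for end, and seat it again.

Run:
```python
from h import *
np.set_printoptions(precision=2,suppress=True)
hand.set_gripper(0.45,30)
manip.move_to([479,39.2,262],[pi,0,FY])
manip.move_linear([479,39.2,207],200,f_stop=15)
hand.set_gripper(0,30); print("post w",manip.read_gripper_width()*88)
manip.move_linear([479,56,207],60)
hand.set_gripper(0.4); manip.move_linear([479,56,260],200)
hand.set_gripper(0.55); manip.move_to([546.5,-3,255],[pi,0,FY])
manip.move_linear([546.5,-3,179],200,f_stop=15); print(manip.read_position())
hand.set_gripper(0,30); print("bar w",manip.read_gripper_width()*88)
manip.move_linear([546,1,181],40)
manip.move_linear([506,1,181],120); manip.move_linear([506,1,300],250)
manip.move_to([506,1,300],[pi,0,FY-pi]); print(manip.read_joints(),"t",manip.read_time())
insert(FY-pi)
```

```text
post w 11.832522995934426
[544.43  -1.77 176.42]
bar w 27.535122790974345
[-0.23  0.15  1.87  0.    1.12 -1.81] t 36.2417
down hit False [505.87   1.02 180.41]
stop hit True [546.     1.19 179.46] [-0.05  0.04 -1.44]
fence hit True [545.06  -2.53 179.  ] [ 0.61  2.29 -1.77]
stop2 True [547.27  -2.15 177.97] [ 1.15 -0.45 -1.42] [ 0.07 -0.15 -0.05]
t 38.775
```

Run:
```python
from h import *
np.set_printoptions(precision=2,suppress=True)
q=manip.read_position(); print("now",q,manip.read_tcp_rot())
print("down",manip.move_linear([q[0]-1,q[1]+.5,176.5],20,f_stop=6),manip.read_position(),manip.read_wrist_force())
settle()
print(manip.read_wrist_torque(),manip.read_tcp_rot())
shot("side","s4.png")
a=cv2.imread("pics/s4.png")[190:310,220:380]; cv2.imwrite("pics/c4.png",cv2.resize(a,None,fx=4,fy=4))
```

```text
now [547.27  -2.15 177.97] [ 3.14 -0.01 -3.14]
down False [546.67  -1.81 176.78] [ 0.46 -0.16  1.54]
stop True [548.45  -1.67 176.52] [-1.77  0.11  6.46]
fence True [548.41  -3.12 176.59] [0.29 1.83 4.02]
stop True [549.13  -3.04 176.57] [-2.22 -0.83  6.28] t 39.875
[-0.07 -0.15  0.03] [ 3.14 -0.02 -3.14]
```

View pics/c4.png

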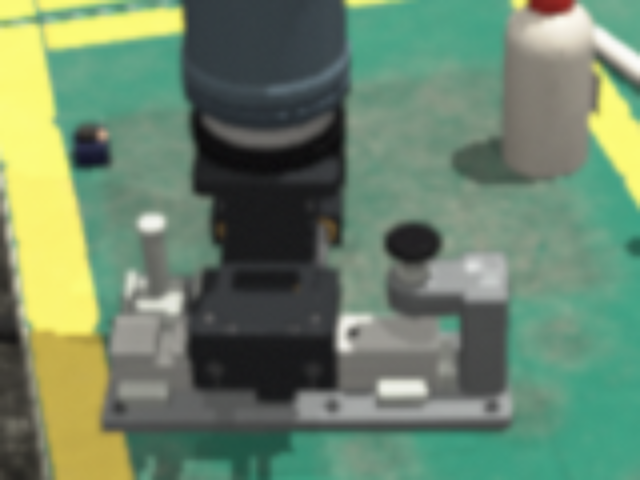

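The plain end is under the bracket at (400,350). The roughly 20 px gap to the column at (450,350) matches the 11 mm stop. Now I'll release and close the jaw.

Run:
```python
from h import *
np.set_printoptions(precision=2,suppress=True)
hand.set_gripper(0.55); q=manip.read_position(); manip.move_linear([q[0],q[1],255],200)
jaw_close(56.,479.)
manip.move_to([X0-60,-150,320],[pi,0,FY-pi])
print("t",manip.read_time())
p=shot("top","t5.png"); shot("side","s5.png")
for r in spotter.silhouettes("bar",p)[:1]:
    c=cloud(p,r["mask"]); c=c[abs(c[:,2]-40)<6]; print(r["score"],cv2.minAreaRect(c[:,:2].astype(np.float32)))
a=cv2.imread("pics/s5.png")[210:330,200:400]; b=cv2.imread("pics/t5.png")[190:310,240:440]
cv2.imwrite("pics/c5.png",np.vstack([cv2.resize(a,None,fx=2.5,fy=2.5),cv2.resize(b,None,fx=2.5,fy=2.5)]))
```

```text
post w 12.406523951391389
jaw hit True [479.3   39.14 207.48] [0.36 2.36 3.71]
t 45.2667
0.72 ((536.3908081054688, -1.0308589935302734), (28.084148406982422, 149.94894409179688), 89.76541900634766)
```

View pics/c5.png

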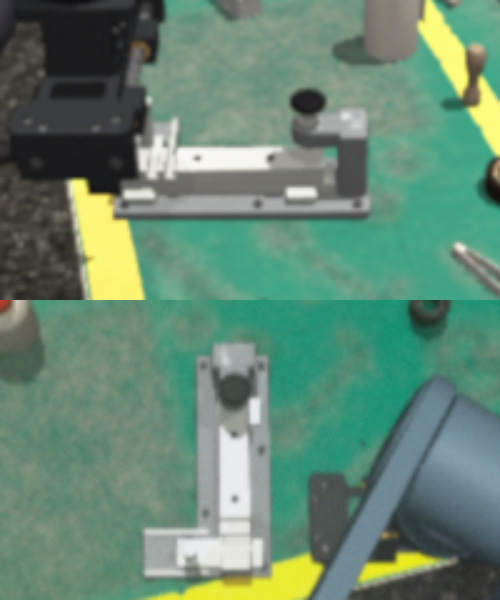

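The bar is flipped, with its grooves at the jaw end at (235,540), and it is clamped in the same place as before. Now the second mark.

Run:
```python
from h import *
np.set_printoptions(precision=2,suppress=True)
press2()
manip.move_to([X0-100,-150,330],[pi,0,FY-pi]); print(manip.read_time())
p=shot("top","t6.png"); s=shot("side","s6.png")
for r in spotter.silhouettes("bar",p)[:1]:
    c=cloud(p,r["mask"]); c=c[abs(c[:,2]-40)<6]; print(r["score"],cv2.minAreaRect(c[:,:2].astype(np.float32)))
for n in("jaw_post",): print([atz(s,r["uv"],66.5)[:2] for r in spotter.place_of(n,s)[:1]])
cv2.imwrite("pics/c6.png",np.hstack([cv2.resize(cv2.imread("pics/s6.png"),(400,300)),cv2.resize(cv2.imread("pics/t6.png"),(400,300))]))
```

```text
256.0 257.0 7.3 False
255.5 256.54 8.0 False
255.0 256.07 8.6 False
254.5 255.58 8.2 False
254.0 255.16 9.0 False
253.5 254.7 8.0 False
253.0 254.44 10.7 False
252.5 254.37 13.9 False
252.0 254.34 16.6 False
251.5 254.31 19.7 False
251.0 254.25 22.5 False
254.29157973150097 [-7.18 -2.42 22.14]
t 51.675
52.5833
0.91 ((535.001953125, -1.7934703826904297), (147.335693359375, 27.923904418945312), 0.6875373721122742)
[array([477.13,  36.  ])]
```

View pics/c6.png

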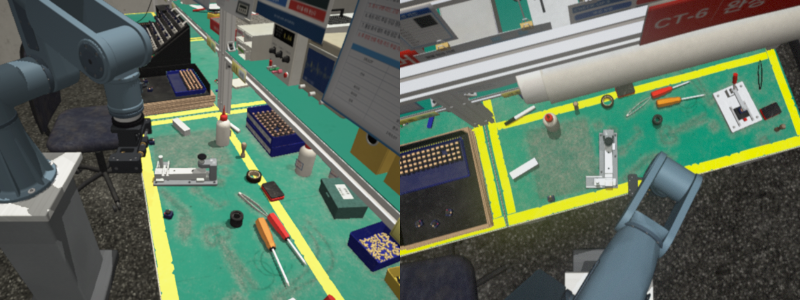

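The bar is clamped in the fixture at about (185,170), the marker is up, the arm is clear, and the other things look undisturbed.

```bash
python3 -c "
from h import *
print(workorder.finish_job())"
```

```text
the job is handed in; nothing more can be done
None
```

The bar was marked at its grooved end and then its plain end, with the plunger pressed to its stop each time (twice on the grooved end, to be sure), and the job was handed in at about 53 s with the bar still clamped and the other things on the bench looking undisturbed.

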